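# Set the filter turret to the cross and press its shutter button

### The job

Push the upright tab of the filter turret round with a fingertip until the wheel clicks into the position marked with the white cross, then press the shutter button in the middle of the wheel fully down and let it come up again. Do not take the tab between the fingers, and leave the things standing round the turret where they are.

Things in the scene. Friction and masses are not known exactly. Their poses are not given: they have to be found in the camera images.
- turret: filter turret fixed to the bench: round black deck 254 mm across, deck top 30 mm above the bench, with an aluminium wheel 144 mm across (its top at 54 mm) on a vertical axis through the centre, and a low detent block at the rear. Origin on the axis at bench level; its own -x, roughly towards the robot, is the middle of the row of 7 click positions. The outer four have white markers, in any order
- tab_mid (a point): the one upright grey tab on the wheel's rim: a plate 10 mm thick in the direction of turning, 26 mm long radially (58 to 84 mm from the axis), its top 94 mm above the bench; a foot 16 mm thick below 60 mm, and a nose that points outward. This point is the middle of the plate: 71 mm from the wheel's axis, 74 mm above the bench
- pointer (a point): the point where the tab's nose aims on the row of markers: carried round by the wheel, 107 mm from its axis, 2 mm above the deck's top
- wheel (a joint): angle of the wheel in rad, positive anticlockwise from above; 0: tab at the turret's -x; stops at +-1.75. Click positions every 30 degrees from -90 to 90; starts at -30, 0 or 30 (unmarked); markers at -90, -60, 60, 90. 2 to 4 N at the tab moves it out of a click; once more than about 15 degrees on, it snaps by itself into the next and is held there
- shutter_top (a point): top of the grey round shutter button, 30 mm across, in the middle of the wheel on the turret's axis, 80 mm above the bench when up; the point moves with the button, and is the centre of its upper face
- shutter (a joint): travel of the shutter button in m: 0 up, 0.006 fully down; a spring returns it; fully down takes 5 N
- mark_cross: white fixed marker 3 mm thick lying on the deck, 107 mm from the turret's axis: plus-shaped cross, arms 30 mm long and 9 mm wide. Origin at the centre of its underside. This is the position wanted
- mark_square: white fixed marker 3 mm thick lying on the deck, 107 mm from the turret's axis: square, 25 mm. Origin at the centre of its underside
- mark_bar: white fixed marker 3 mm thick lying on the deck, 107 mm from the turret's axis: plain straight bar, 30 x 9 mm. Origin at the centre of its underside
- mark_disc: white fixed marker 3 mm thick lying on the deck, 107 mm from the turret's axis: round disc, 29 mm across. Origin at the centre of its underside
- bottle: loose bystander: small white bottle, 48 mm across, 78 tall; origin at the centre of its underside
- vial: loose bystander: sample vial with white cap, 26 mm across, 71 tall; origin at the centre of its underside
- bulb: loose bystander: dark red rubber pipette bulb, 51 mm across, 84 tall; origin at the centre of its underside
- stopper: loose bystander: red rubber stopper, 25 mm across, 28 tall; origin at the centre of its underside
- dropper: loose bystander: small amber dropper bottle with red cap, 34 mm across, 68 tall; origin at the centre of its underside

How it is judged:
On the way, in this order (a step that is already met when the one before it is completed fails the run):
1. the wheel is clicked in with its tab at the cross (horizontal distance between pointer and mark_cross below 0.01 m and velocity of joint wheel between -0.1 and 0.1 rad/s), for 0.2 s.
2. the shutter button is pressed down while the tab is at the cross (value of joint shutter above 0.0045 m and horizontal distance between pointer and mark_cross below 0.01 m), for 0.05 s.
At the end, for the whole second after the job is handed in: The tab's pointer is within 10 mm of the centre of the cross marker (seen from above) with the wheel at rest, and the shutter button, pressed at least 4.5 mm after that position was reached, is up again (less than 2 mm) (all of step 1 and value of joint shutter below 0.002 m); the robot touches nothing.
It fails at once if the tab is taken between the fingers (the grasp point lies within the tab, or less than 14 mm above it) (x of the grasp point in the frame of tab_mid between -0.018 and 0.018 m and y of the grasp point in the frame of tab_mid between -0.006 and 0.006 m and z of the grasp point in the frame of tab_mid between -0.034 and 0.034 m).
It fails at once if a bystander is lifted, or moved by more than 20 mm (distance of any of bottle, vial, bulb, stopper, dropper from where it was at the start of the episode above 0.02 m).
It also fails if it takes over 54 s, if anything falls off the work surface, if the arm or the gripper's body presses on something with over 40 N, if the wrist force passes 120 N, or if a joint passes its speed limit or range.

### The arm

A 7-joint arm with a two-finger parallel gripper is mounted at the origin on a cart in front of the work surface, level with it; the furniture and walls round the work are solid. World frame = base frame: x ahead of the robot, y to its left, z up, the work surface at z = 0. Lengths are in m, angles in rad, forces in N, time in s.
With the tool pointing down it reaches from about 0.4 to 0.875 m from the base axis. Payload 6.5 kg.
Tool frame: the origin (TCP) lies on the centre line of the jaws, within the pads' length; the fingertips stand 11 mm ahead of it and the grasp point (between the pads) lies 8 mm behind it; x points along the fingers, y is the direction in which the jaws open and shut, and the axes are right-handed (so a half turn about x gives the same grasp; the last joint's range is limited). The gripper opens to 85 mm and grips with 20 to 120 N. Pads are 22 mm wide; open, the fingers measure 114 mm over their backs; the gripper's body (76 mm by 85 mm) begins 54 mm behind the grasp point. The pads swing forward as they close: fully open they stand 13 mm farther back than shut.
Start: joints at [-1.334, 0.536, -0.004, 1.538, 0.003, 1.067, -0.071], TCP at [0.194, 0.62, 0.242] pointing down, gripper open.
Joint ranges: [-2.7, 2.7], [-0.37, 2.16], [-1.27, 1.26], [0.24, 2.4], [-1.31, 4.45], [0.19, 1.91], [-2.76, 2.76]. Speed limits (rad/s): [2.39, 2.39, 3.14, 3.14, 3.14, 3.14, 3.14].

### API

Orientations are given as [roll, pitch, yaw] about the fixed x, y, z axes, in that order (R = Rz(yaw) Ry(pitch) Rx(roll)).
In Python, from station import robot gives the robot as it stands.
- The arm moves only by the tool servo_tool, never from a script. Its argument "plan" is a list of rows, each a list of 7 numbers: the turn, a rotation vector about the tool's x, y, z in degrees, then the shift along the tool's x, y, z in mm, then the finger opening in mm, from 0 to 85.4. A call has 1 to 12 rows; each row is the pose to reach, as a shift and turn from the pose commanded when the call began, along the tool's axes at that moment; what a row does not reach only later rows make up. A row lasts 1/8 s, in which the tool goes at most 62.5 mm and 10.7 degrees, less where a joint would pass 70% of its speed; a pose out of reach is approached as far as the arm can. A call with a gripper value outside its range is refused whole. The fingers move at their own pace and stop on an object; "newtons" is the grip in N (left out, the last holds). Time passes only in rows, so rows that repeat a pose let the fingers close. It gives the time, the measured TCP pose, the force and the opening at its end, in the units of the state.
- robot.get_obs(): the state, without advancing time (a new reading comes with each control period).
- robot.snapshot(name): name is "scene" or "top"; returns a dict with "color" (400x640x3 uint8, red, green, blue), "z_map" (400x640 float32, m along the optical axis (not along the pixel's ray), 0 where there is no reading), "fx", "fy", "cx", "cy" (pixels), "world_to_cam" (4x4, takes a point from world to camera coordinates). Camera axes: x right, y down, z forward; pixel columns grow to the right and rows downward; lengths in m; the calibration is good to about 2 mm. A picture is of the moment at which its call begins.
- robot.close_job(): hands the job in, once; it reports no verdict.
The state is a dict: "time": time; "q": joint angles; "joint_velocities": joint speeds; "joint_efforts": joint torques, N m; "eef_pos": TCP position; "tcp_rot": TCP orientation; "wrist_force": force on the tool from outside, world axes, zero at the start; "ft_torque": the same for the moment, N m; "width": finger opening in m.
Only numpy, scipy, OpenCV 4.12 (cv2) and the standard library are available. Lean on these libraries where they do the work, as an engineer would, in place of code of your own. Each camera call takes 0.05 s, during which the arm holds its last target. There are 200 camera calls.

## Working session

There is one attempt and no reset: what is moved stays moved. The work goes in short steps, Python scripts to look and compute and a tool call to move; the robot and the scene stay as the last step left them, time stands still between calls to the robot, and variables do not carry over. Pictures are saved under pics/ and viewed, about 8 in all and at most 12, crops included, and the job is handed in when it is done.

Besides the shell and the picture viewer there is one more tool, called after "Emit:" by a JSON object that holds its "name" and its "arguments". servo_tool: Moves the arm, as the interface text tells. Its arguments: {"type":"object","properties":{"plan":{"type":"array","items":{"type":"array","items":{"type":"number"}}},"newtons":{"type":"number"}},"required":["plan"]}

```bash
mkdir -p pics; cat > h.py <<'E'
import numpy as np, cv2
from station import robot
def ray(s,uv,z):
    T=np.linalg.inv(s["world_to_cam"]); d=T[:3,:3]@np.array([(uv[0]-s["cx"])/s["fx"],(uv[1]-s["cy"])/s["fy"],1]); o=T[:3,3]
    return o+d*(z-o[2])/d[2]
def pix(s,p):
    c=s["world_to_cam"]@np.r_[p,1]; return np.array([s["fx"]*c[0]/c[2]+s["cx"],s["fy"]*c[1]/c[2]+s["cy"]])
E
python3 - <<'E'
from h import *
for n in("top","scene"):
    s=robot.snapshot(n); cv2.imwrite(f"pics/{n}0.png",s["color"][:,:,::-1]); np.savez(f"{n}0.npz",**s)
    print(n,np.linalg.inv(s["world_to_cam"]).round(3).tolist(),s["fx"])
print(robot.get_obs())
E
```

```text
top [[-0.024, -0.991, 0.132, 0.428], [-0.999, 0.021, -0.029, 0.001], [0.026, -0.133, -0.991, 1.003], [0.0, 0.0, 0.0, 1.0]] 417.4857741284805
scene [[-0.795, -0.312, 0.521, 0.113], [-0.607, 0.413, -0.679, 0.57], [-0.003, -0.856, -0.517, 0.525], [0.0, 0.0, 0.0, 1.0]] 436.3321584417279
{'time': 0.1, 'q': array([-1.33420543,  0.53706857, -0.00442964,  1.53875747,  0.00265075,
        1.06731013, -0.07118866]), 'joint_velocities': array([ 1.68281477e-03, -6.28871300e-04,  5.08096094e-04, -1.44057852e-03,
       -4.34730874e-06,  9.61488352e-04,  4.19081234e-04]), 'joint_efforts': array([ 1.87755897e-03, -5.84566391e+01,  1.05151948e+00, -2.59773731e+01,
        1.26676846e-02,  4.64128199e-03, -3.10084545e-05]), 'eef_pos': array([0.19368916, 0.61990168, 0.24152151]), 'tcp_rot': array([-1.46479866,  1.56925761, -1.76748975]), 'wrist_force': array([ 0.66276026, -0.20818174, -0.36313751]), 'ft_torque': array([0.01692127, 0.00196425, 0.01252426]), 'width': 0.08534443489105631}
```

View pics/top0.png

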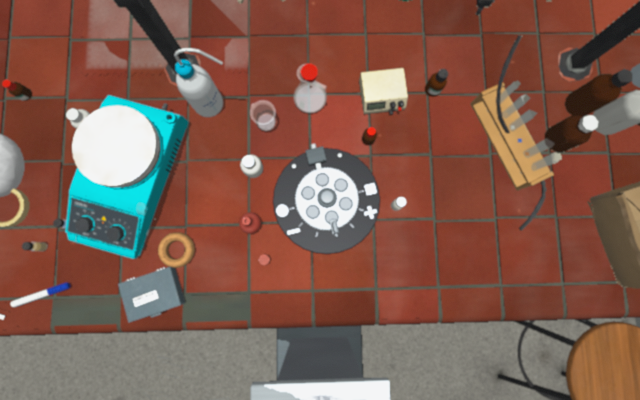

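View pics/scene0.png

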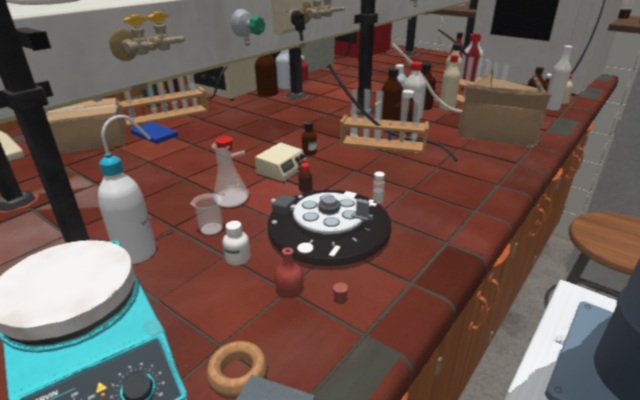

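The top view shows the turret centred near (327,198), the tab near (334,225), and the markers: disc (282,211), bar (293,231), square (370,188) and cross (370,212). Next I measure these.

```bash
python3 - <<'E'
from h import *
s=dict(np.load("top0.npz")); im=s["color"]
g=im.max(2).astype(int); sat=g-im.min(2)
# deck: dark
m=((g<75)).astype(np.uint8); 
c=max((c for c in cv2.findContours(m[130:270,250:400].copy(),cv2.RETR_EXTERNAL,cv2.CHAIN_APPROX_NONE)[0]),key=cv2.contourArea)+[250,130]
h=cv2.convexHull(c); e=cv2.fitEllipse(h); print("deck",e, ray(s,e[0],.03).round(4))
w=((g>170)&(sat<40)).astype(np.uint8)
n,l,st,ce=cv2.connectedComponentsWithStats(w)
for i in range(1,n):
    u,v=ce[i]
    if 235<u<415 and 120<v<270 and st[i,4]>8: print(st[i],ce[i].round(1),ray(s,ce[i],.033).round(4))
z=cv2.resize(im[135:285,225:425],None,fx=4,fy=4,interpolation=cv2.INTER_CUBIC)
cv2.imwrite("pics/c.png",z[:,:,::-1])
E
```

```text
deck ((368.5439758300781, 137.58116149902344), (12.653380393981934, 13.970891952514648), 11.415966033935547) [ 0.7153 -0.1289  0.03  ]
[258 114  16  15 171] [266.  120.8] [0.7601 0.1167 0.033 ]
[312 144   4   5  16] [313.4 145.6] [0.697  0.0043 0.033 ]
[338 153   4   4  14] [339.5 154.7] [ 0.6735 -0.0575  0.033 ]
[240 155  20  19 287] [249.6 163.7] [0.6554 0.1557 0.033 ]
[ 295  163   64   69 2861] [326.4 198.1] [ 0.5697 -0.0237  0.033 ]
[292 164   4   4  14] [293.5 165.7] [0.6487 0.0523 0.033 ]
[364 183  13  12 124] [370.1 188.6] [ 0.5903 -0.1277  0.033 ]
[321 191  12  12 114] [326.6 196.5] [ 0.5734 -0.0243  0.033 ]
[395 197  12  11 104] [400.5 201.9] [ 0.5571 -0.1982  0.033 ]
[276 204  13  13 135] [281.9 210.2] [0.5434 0.0807 0.033 ]
[364 206  13  13 102] [370.  211.9] [ 0.5348 -0.1252  0.033 ]
[287 228  14   7  64] [293.1 230.9] [0.4944 0.0553 0.033 ]
```

View pics/c.png

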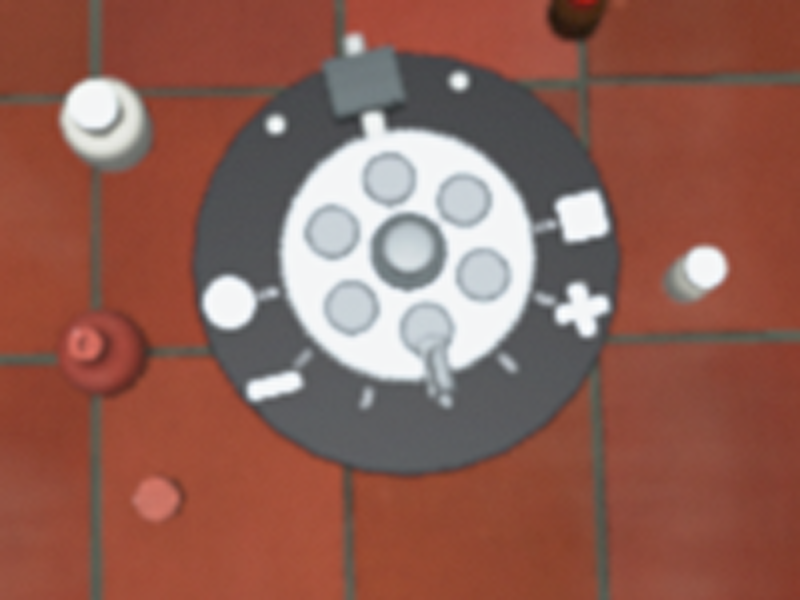

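```bash
cat >> h.py <<'E'
from scipy.spatial.transform import Rotation as Ro
C=np.array([.5669,-.0235]); A0=np.deg2rad(-167.3)
def R(o): return Ro.from_euler("xyz",o["tcp_rot"])
def at(th,r,off):  # point at wheel angle th deg, radius r, offset mm along turning direction
    a=A0+np.deg2rad(th); return C+r*np.array([np.cos(a),np.sin(a)])+off*np.array([-np.sin(a),np.cos(a)])
E
python3 - <<'E'
from h import *
o=robot.get_obs(); print(R(o).as_matrix().round(3))
for n in("top","scene"):
    s=dict(np.load(n+"0.npz")); z=s["z_map"]; v,u=np.nonzero(z>0); d=z[v,u]
    P=np.c_[(u-s["cx"])/s["fx"]*d,(v-s["cy"])/s["fy"]*d,d,np.ones(len(d))]@np.linalg.inv(s["world_to_cam"]).T
    # corridor start->turret
    a=np.array([.194,.62]);b=np.array([.5,.04]);t=(b-a)/np.linalg.norm(b-a);q=P[:,:2]-a
    al=q@t; pe=q@[-t[1],t[0]]
    for k in np.arange(-.1,.75,.1):
        m=(al>k)&(al<k+.1)&(abs(pe)<.13); print(n,k.round(1),m.sum(),np.percentile(P[m,2],[50,99.5]).round(3) if m.any() else'')
    m=(np.hypot(*(P[:,:2]-C).T)<.013)&(P[:,2]>.03); print("button",P[m,:3].mean(0))
    m=(P[:,2]>.088)&(P[:,2]<.1)&(np.hypot(*(P[:,:2]-C).T)<.1); print("tabtop",m.sum(),P[m,:3].mean(0) if m.any() else'')
    m=(P[:,2]>.06)&(P[:,2]<.1)&(np.hypot(*(P[:,:2]-C).T)<.1)&(np.hypot(*(P[:,:2]-C).T)>.05); print("tab",m.sum(),P[m,:3].mean(0) if m.any() else'')
    if n=="top": print("btn ray",ray(s,(326.6,196.5),.08))
for th in(0,60):print(at(th,.071,0))
E
```

```text
[[-0.     0.298  0.955]
 [-0.002  0.955 -0.298]
 [-1.    -0.002  0.   ]]
top -0.1 799 [-0.896  0.001]
top 0.0 1517 [-0.003  0.002]
top 0.1 2345 [-0.002  0.002]
top 0.2 3094 [0.001 0.039]
top 0.3 4447 [-0.     0.038]
top 0.4 4791 [-0.001  0.027]
top 0.5 4603 [-0.001  0.082]
top 0.6 4620 [0.027 0.056]
top 0.7 4663 [0.051 0.093]
button [ 0.56684393 -0.02357017  0.07857916]
tabtop 51 [ 0.49674662 -0.03795078  0.09245635]
tab 76 [ 0.4949988  -0.03752604  0.08451745]
btn ray [ 0.56641152 -0.02311292  0.08      ]
scene -0.1 0 
scene 0.0 0 
scene 0.1 0 
scene 0.2 0 
scene 0.3 5668 [0.003 0.039]
scene 0.4 8971 [0.001 0.028]
scene 0.5 6838 [0.002 0.085]
scene 0.6 6052 [0.026 0.058]
scene 0.7 3634 [0.053 0.095]
button [ 0.56506549 -0.02140618  0.079972  ]
tabtop 68 [ 0.49694991 -0.03747643  0.0930619 ]
tab 274 [ 0.49649803 -0.03651679  0.07711648]
[ 0.49763705 -0.03910908]
[ 0.54578638 -0.09128802]
```

```bash
cat >> h.py <<'E'
def rel(xy,z,yawrel=None,th=None):
    """move row for TCP target; th: wheel angle whose tangent tool z should follow"""
    o=robot.get_obs(); Rm=R(o)
    if th is None: turn=0
    else:
        zc=Rm.as_matrix()[:,2]; cur=np.rad2deg(np.arctan2(zc[1],zc[0])); turn=-((-77.3+th-cur+180)%360-180)
    sh=Rm.inv().apply(np.r_[xy,z]-o["eef_pos"])*1000
    return np.r_[turn,sh].round(1)
E
python3 -c "
from h import *
print(rel(at(0,.074,-.040),.18,th=0))"
```

```text
[  60.    62.4 -505.2  463.9]
```

Emit:
{"name": "servo_tool", "arguments": {"plan": [[5,0,0,5,-40,37,0],[10,0,0,10,-84,77,0],[15,0,0,16,-126,116,0],[20,0,0,21,-168,155,0],[25,0,0,26,-210,193,0],[30,0,0,31,-253,232,0],[35,0,0,36,-295,271,0],[40,0,0,42,-337,309,0],[45,0,0,47,-379,348,0],[50,0,0,52,-421,387,0],[55,0,0,57,-463,425,0],[60,0,0,62,-505,464,0]], "newtons": 40}}

```text
time: 1.6
eef_pos: [0.4866, -0.0015, 0.1801]
tcp_rot: [2.839, 1.571, 1.487]
wrist_force: [0.5, 1.3, 0.0]
width: 0.0003
```

Emit:
{"name": "servo_tool", "arguments": {"plan": [[0,0,0,0,0,0,0],[0,0,0,0,0,0,0]]}}

```text
time: 1.85
eef_pos: [0.4857, 0.0004, 0.18]
tcp_rot: [-1.989, 1.57, 2.945]
wrist_force: [-0.3, 0.2, -1.0]
width: -0.0001
```

```bash
python3 - <<'E'
from h import *
o=robot.get_obs();print(o["eef_pos"],R(o).as_matrix().round(3),o["q"].round(2),o["width"],o["time"])
print(rel(at(0,.074,-.040),.18,th=0))
print("down",rel(at(0,.074,-.040),.079,th=0))
for t in range(0,61,5): print(t,rel(at(t,.074,-.016),.079,th=t))
s=robot.snapshot("scene"); cv2.imwrite("pics/s1.png",cv2.resize(s["color"][120:320,240:440,::-1],None,fx=3,fy=3))
E
```

```text
[4.85669840e-01 4.44221383e-04 1.79984091e-01] [[-0.001  0.976  0.219]
 [ 0.     0.219 -0.976]
 [-1.    -0.001 -0.   ]] [-0.45  0.37  0.44  2.04 -0.22  0.78  0.34] -7.244296527519118e-05 1.85
[-0.  -0.  -0.   1.2]
down [-0.00e+00  1.01e+02  1.00e-01  1.30e+00]
0 [-0.00e+00  1.01e+02  1.00e-01  2.53e+01]
5 [ -5.  101.   -1.   31.8]
10 [-10.  101.   -1.6  38.4]
15 [-15.  101.   -1.5  45. ]
20 [-20.  101.   -0.9  51.5]
25 [-25.  101.    0.3  58. ]
30 [-30.  101.    2.   64.4]
35 [-35.  100.9   4.3  70.6]
40 [-40.  100.9   7.1  76.6]
45 [-45.  100.9  10.5  82.3]
50 [-50.  100.9  14.3  87.7]
55 [-55.  100.9  18.6  92.7]
60 [-60.  100.9  23.3  97.3]
```

View pics/s1.png

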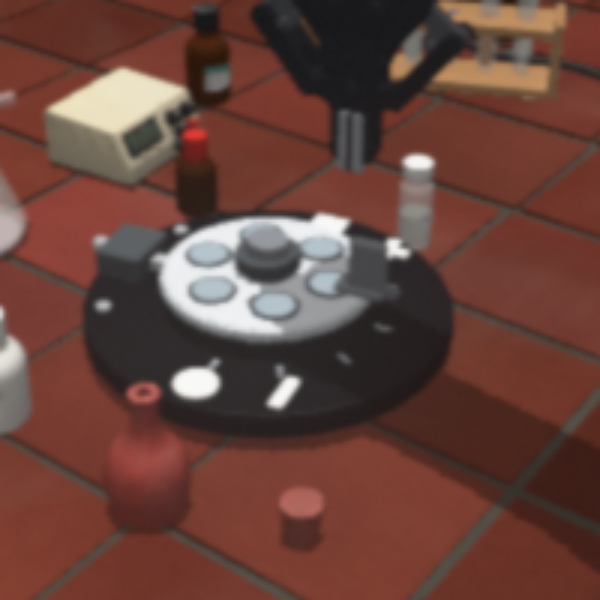

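The closed fingers hang clear above the turret (tips near crop pixel (355,165)), and the bystanders are undisturbed. I descend behind the tab and push through the first click.

Emit:
{"name": "servo_tool", "arguments": {"plan": [[0,0,0,35,0,1,0],[0,0,0,70,0,1,0],[0,0,0,95,0,1,0],[0,0,0,101,0,1,0],[0,0,0,101,0,12,0],[0,0,0,101,0,20,0],[0,0,0,101,0,25,0],[-5,0,0,101,-1,32,0],[-10,0,0,101,-1.5,38,0],[-15,0,0,101,-1.5,45,0]]}}

```text
time: 3.15
eef_pos: [0.4949, -0.0443, 0.0799]
tcp_rot: [1.557, 1.57, 0.471]
wrist_force: [-0.5, 0.9, -0.1]
width: 0.0002
```

```bash
python3 - <<'E'
from h import *
o=robot.get_obs();print(o["eef_pos"],o["wrist_force"],o["time"])
for t in range(15,61,5): print(t,rel(at(t,.074,-.016),.079,th=t))
s=robot.snapshot("scene"); cv2.imwrite("pics/s2.png",cv2.resize(s["color"][140:290,240:440,::-1],None,fx=4,fy=4))
E
```

```text
[ 0.49494717 -0.04426869  0.07986366] [-0.49591868  0.8587719  -0.07296475] 3.15
15 [ 0.1  0.9 -0.6 -0.9]
20 [-4.9  0.9 -1.8  5.6]
25 [-9.9  0.9 -2.3 12.1]
30 [-14.9   0.9  -2.3  18.8]
35 [-19.9   0.9  -1.7  25.3]
40 [-24.9   0.9  -0.5  31.8]
45 [-29.9   0.9   1.2  38.2]
50 [-34.9   0.9   3.5  44.4]
55 [-39.9   0.9   6.3  50.4]
60 [-44.9   0.9   9.6  56.1]
```

View pics/s2.png

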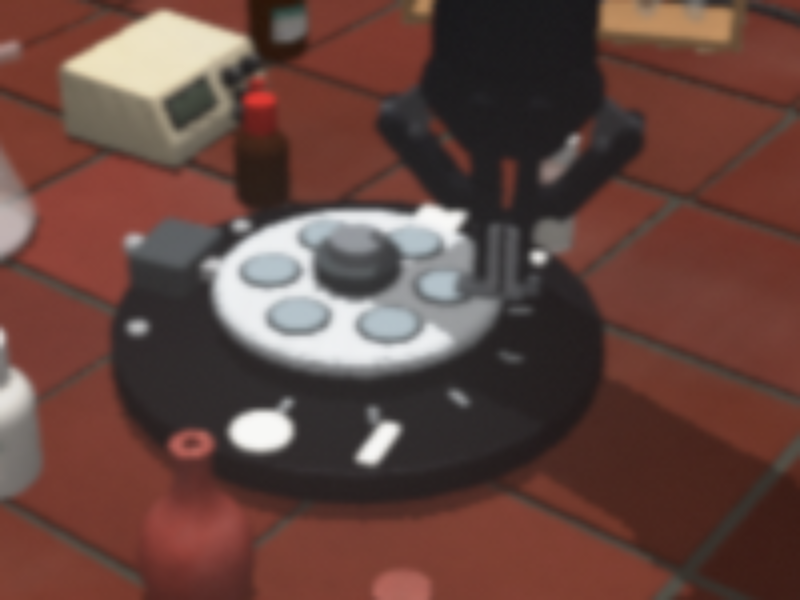

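The tab has been carried round ahead of the finger and force is low, so it is near or past the first saddle. I continue to just past the second saddle.

Emit:
{"name": "servo_tool", "arguments": {"plan": [[-5,0,0,1,-2,5.5,0],[-10,0,0,1,-2,12,0],[-15,0,0,1,-2,19,0],[-20,0,0,1,-1.5,25,0],[-25,0,0,1,-0.5,32,0],[-28,0,0,1,0.5,35.5,0],[-30,0,0,1,1,38,0],[-32,0,0,1,2,40.5,0],[-33,0,0,1,2.5,42,0],[-33,0,0,1,2.5,42,0],[-33,0,0,1,2.5,42,0]]}}

```text
time: 4.58
eef_pos: [0.5163, -0.0801, 0.0783]
tcp_rot: [0.656, 1.571, 0.144]
wrist_force: [-0.0, -0.5, 0.8]
width: -0.0
```

```bash
cat >> h.py <<'E'
def tab():
    for n in("top","scene"):
        s=robot.snapshot(n); z=s["z_map"]; v,u=np.nonzero(z>0); d=z[v,u]
        P=np.c_[(u-s["cx"])/s["fx"]*d,(v-s["cy"])/s["fy"]*d,d,np.ones(len(d))]@np.linalg.inv(s["world_to_cam"]).T
        r=np.hypot(*(P[:,:2]-C).T); m=(P[:,2]>.085)&(P[:,2]<.097)&(r<.09)&(r>.05)
        if m.any():
            p=np.median(P[m,:3],0); print(n,m.sum(),p.round(4),"theta",(np.rad2deg(np.arctan2(p[1]-C[1],p[0]-C[0]))+167.3).round(1))
        cv2.imwrite(f"pics/{n}_l.png",cv2.resize((s["color"][140:290,240:440] if n=="scene" else s["color"][135:285,225:425])[:,:,::-1],None,fx=4,fy=4))
E
python3 - <<'E'
from h import *
tab()
o=robot.get_obs();print(o["eef_pos"],o["wrist_force"],o["time"])
for t in (45,50,53,55,60): print(t,rel(at(t,.074,-.016),.079,th=t))
print("back",rel(at(45,.074,-.045),.079,th=45))
E
```

```text
scene 105 [ 0.515  -0.0754  0.0907] theta 32.3
[ 0.51625224 -0.08014448  0.07830701] [-0.29193136  0.82379648  0.74681791] 4.675
45 [ 2.9 -0.7  1.1 -3.4]
50 [-2.1 -0.7 -0.3  3. ]
53 [-5.1 -0.7 -0.9  7. ]
55 [-7.1 -0.7 -1.2  9.6]
60 [-12.1  -0.7  -1.5  16.2]
back [  2.9  -0.7   2.6 -32.4]
```

View pics/scene_l.png

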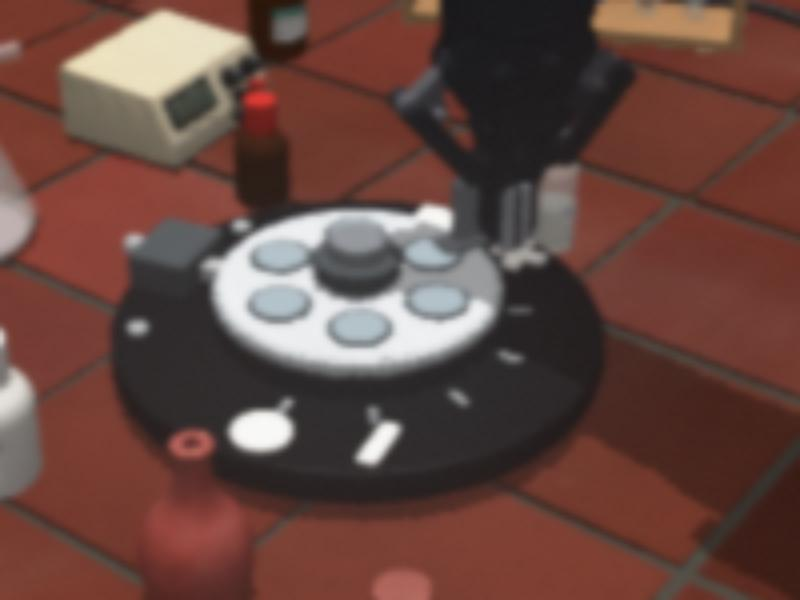

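The tab now stands ahead of the fingertip with a gap (tab near (462,215), finger near (515,215)), so it has snapped on. I back off, rise and check.

Emit:
{"name": "servo_tool", "arguments": {"plan": [[0,0,0,0,0,-10,0],[0,0,0,0,0,-25,0],[0,0,0,-40,0,-32,0],[0,0,0,-90,0,-40,0],[0,0,0,-120,40,-70,0],[0,0,0,-120,90,-120,0],[0,0,0,-120,90,-120,0]]}}

```text
time: 5.55
eef_pos: [0.4535, 0.0617, 0.1984]
tcp_rot: [2.439, 1.569, 1.934]
wrist_force: [-0.1, -1.4, -0.1]
width: -0.0004
```

```bash
python3 - <<'E'
from h import *
tab()
o=robot.get_obs();print(o["eef_pos"],o["wrist_force"],o["time"])
print("above btn",rel(C,.14)); print("touch tip z",rel(C,.091))
E
```

```text
top 54 [ 0.5443 -0.0895  0.0919] theta 58.4
scene 31 [ 0.5422 -0.0904  0.0885] theta 57.0
[0.45448671 0.05808683 0.19806366] [ 0.77520009 -0.19428481  0.0715131 ] 5.65
above btn [  0.   58.  -16.4 138. ]
touch tip z [  0.  107.  -16.4 138. ]
```

View pics/scene_l.png

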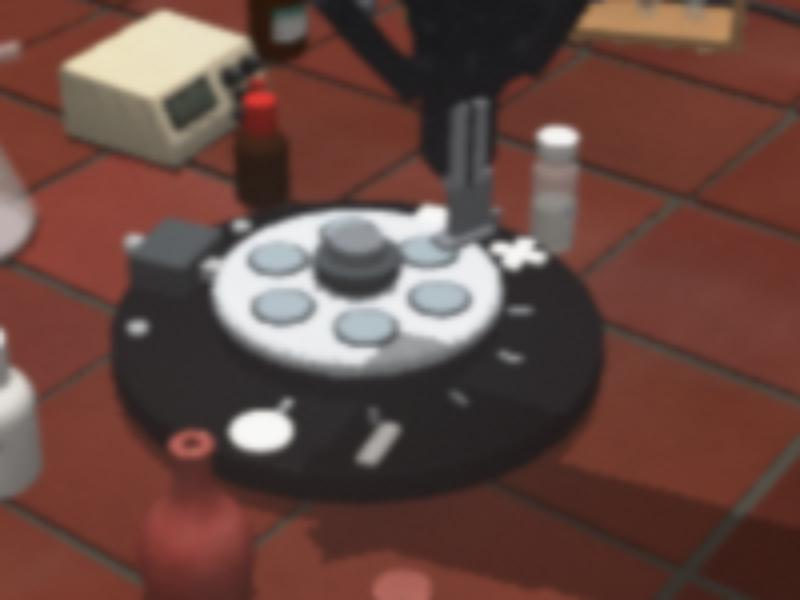

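View pics/top_l.png

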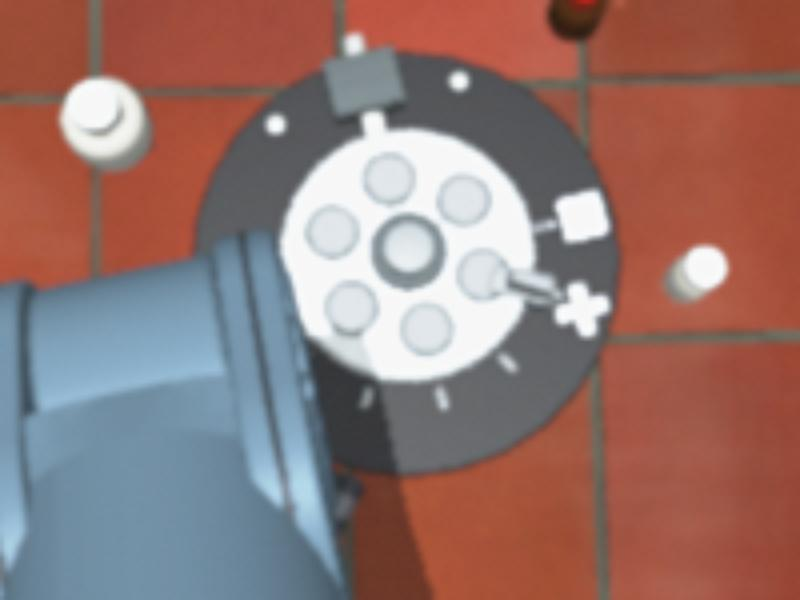

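Both views show the tab's nose at the cross (theta is about 57–58° by depth, near the 60° click). The bottle and vial are unmoved. I go above the button, turning the gripper so its knuckles avoid the tab.

Emit:
{"name": "servo_tool", "arguments": {"plan": [[8,0,0,0,-3,25,0],[16,0,0,0,-6,55,0],[24,0,0,10,-10,85,0],[32,0,0,25,-13,110,0],[40,0,0,45,-16,130,0],[48,0,0,70,-16,138,0],[48,0,0,78,-16,138,0],[48,0,0,78,-16,138,0],[48,0,0,78,-16,138,0]]}}

```text
time: 6.78
eef_pos: [0.5684, -0.0247, 0.1212]
tcp_rot: [1.548, 1.57, 0.199]
wrist_force: [0.2, 0.4, 0.8]
width: 0.0002
```

```bash
python3 - <<'E'
from h import *
tab()
o=robot.get_obs();print(o["eef_pos"],o["wrist_force"],o["time"],R(o).as_matrix().round(2))
print("touch",rel(C,.091),"full",rel(C,.085))
E
```

```text
scene 75 [ 0.5444 -0.089   0.093 ] theta 58.3
[ 0.56860753 -0.02449048  0.12125478] [ 0.2137901   0.46470229 -0.42392951] 6.875 [[ 0.    0.98  0.22]
 [ 0.    0.22 -0.98]
 [-1.    0.    0.  ]]
touch [ 0.  30.3 -1.5 -1.3] full [ 0.  36.3 -1.5 -1.3]
```

View pics/scene_l.png

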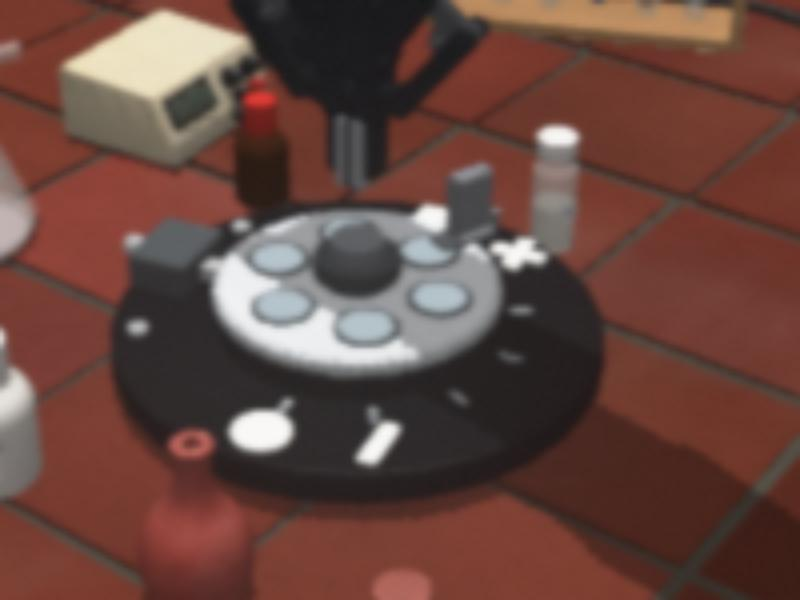

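The shut fingers hang over the button (tips near (355,185), button near (357,240)), clear of the tab. I press gently.

Emit:
{"name": "servo_tool", "arguments": {"plan": [[0,0,0,15,-1,-1,0],[0,0,0,26,-1.5,-1,0],[0,0,0,30,-1.5,-1,0],[0,0,0,33,-1.5,-1,0],[0,0,0,35,-1.5,-1,0],[0,0,0,36,-1.5,-1,0],[0,0,0,36,-1.5,-1,0]]}}

```text
time: 7.75
eef_pos: [0.566, -0.0238, 0.085]
tcp_rot: [-2.238, 1.569, 2.695]
wrist_force: [-5.9, 0.7, 11.7]
width: -0.0003
```

Emit:
{"name": "servo_tool", "arguments": {"plan": [[0,0,0,1,0,0,0],[0,0,0,1.5,0,0,0],[0,0,0,1.5,0,0,0]]}}

```text
time: 8.12
eef_pos: [0.5661, -0.0238, 0.0848]
tcp_rot: [-2.623, 1.569, 2.309]
wrist_force: [-10.1, 1.7, 24.1]
width: -0.0002
```

The force rises steeply to 24 N with no further travel, so the button is at its stop. I release and retreat.

Emit:
{"name": "servo_tool", "arguments": {"plan": [[0,0,0,-10,0,0,0],[0,0,0,-40,0,0,0],[0,0,0,-90,0,0,0],[0,0,0,-110,-50,-20,0],[0,0,0,-110,-90,-70,0],[0,0,0,-110,-110,-120,0],[0,0,0,-110,-110,-120,0],[0,0,0,-110,-110,-120,0]]}}

```text
time: 9.12
eef_pos: [0.434, 0.0688, 0.1932]
tcp_rot: [1.394, 1.569, 0.045]
wrist_force: [0.8, 0.5, -0.6]
width: 0.0002
```

```bash
python3 - <<'E'
from h import *
tab()
o=robot.get_obs();print(o["eef_pos"],o["wrist_force"],o["time"])
for n in("top","scene"):
    s=robot.snapshot(n);z=s["z_map"]; v,u=np.nonzero(z>0); d=z[v,u]
    P=np.c_[(u-s["cx"])/s["fx"]*d,(v-s["cy"])/s["fy"]*d,d,np.ones(len(d))]@np.linalg.inv(s["world_to_cam"]).T
    m=(np.hypot(*(P[:,:2]-C).T)<.013)&(P[:,2]>.03)&(P[:,2]<.1); print(n,"button",m.sum(),P[m,:3].mean(0))
E
```

```text
top 55 [ 0.5442 -0.0896  0.092 ] theta 58.3
scene 5 [ 0.5524 -0.0806  0.0895] theta 63.1
[0.43406756 0.06803707 0.19299297] [0.39446854 0.42119064 0.67176079] 9.225
top button 104 [ 0.56683994 -0.02355531  0.07871623]
scene button 94 [ 0.56444203 -0.02132569  0.08010068]
```

View pics/scene_l.png

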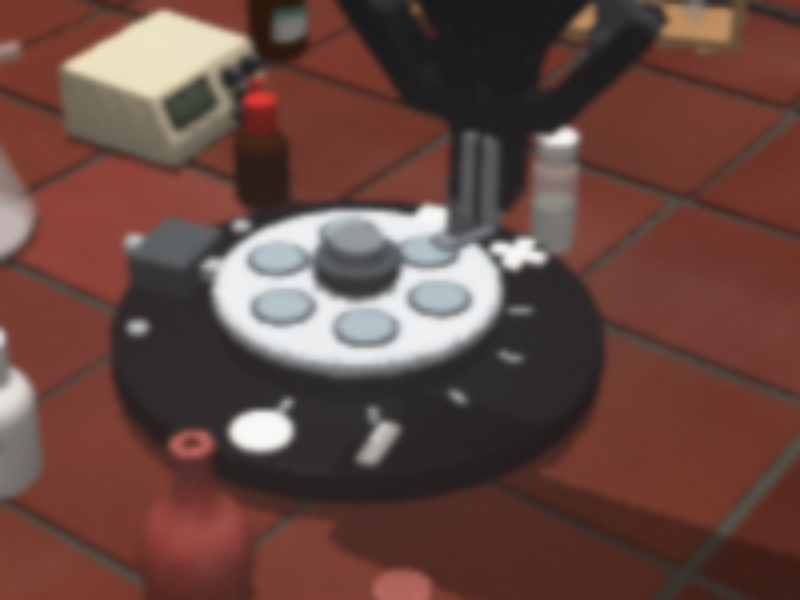

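The wheel is still at the cross, the button is back at its starting height, the bystanders in view stand where they were and the arm is clear. I hand it in.

```bash
python3 -c "
from station import robot
print(robot.close_job())"
```

```text
the job is handed in; nothing more can be done
None
```

The wheel is clicked in at the cross, the shutter button has been pressed and is up again, and the job is handed in; no verdict was reported. I pushed the tab with the shut fingers from 0° through the 30° click to the cross at +60°, never gripping it. I then pressed the button, let it come up and moved the arm clear, at about 9 s of the 54 s allowed.

- **Tab position:** the last top view put the tab at 58.3° by depth, about 3 mm short of the cross at the pointer and inside the 10 mm limit. The last scene view read 63.1°, but from only 5 pixels because the gripper hid the tab; earlier scene readings gave 57–58.3°.
- **Button press:** the fingertips stopped at about 74 mm, roughly 6 mm of travel, and the force rose to 24 N, so it was against its stop.
- **Button release:** its top reads 78.7 mm (top view) and 80.1 mm (scene view), the same within 0.2 mm as before the press.
- **Clearance:** the wrist force was near zero after I moved clear.
- **Bystanders:** none looked moved in the pictures I viewed. I checked this by eye and did not measure it.

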